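# Set the sanded bisque out for glazing

### The job

The sanded bisque is ready to be set out for glazing. Slide every coaster across the glazing board until it drops into a recess and lies flat in it, one to a recess, and hang both mugs by their handles on the drying rack, one to a hook. Knock no mug over, and leave the jug and the paint bottles where they stand.

Things in the scene. Friction and masses are not known exactly. Their poses are not given: they have to be found in the camera images.
- board: fixed wooden glazing board, 300 mm (its x, away from the robot) by 400 mm (its y), 18 mm thick, on the bench; origin at the centre of its underside. Its near half (low x) is plain; along its far half are three round recesses, 101 mm across and 6 mm deep, lined with thin cork, with square edges, 125 mm apart along y
- board_hole0 (a point): centre of one end recess (-y of the three), level with the board's top face; axes as the board's. A seated coaster's underside lies 6 mm below it and its top 2 mm above the board
- board_hole1 (a point): centre of the middle recess (middle of the three), level with the board's top face; axes as the board's. A seated coaster's underside lies 6 mm below it and its top 2 mm above the board
- board_hole2 (a point): centre of the other end recess (+y of the three), level with the board's top face; axes as the board's. A seated coaster's underside lies 6 mm below it and its top 2 mm above the board
- coaster1: round flat bisque coaster, 96 mm across, 8 mm thick, about 0.11 kg, too wide for most grippers to span. Origin at the centre of its underside, z up. Lies on the plain near half of the board at the start. May be absent (2 or 3 are present)
- coaster2: round flat bisque coaster, 96 mm across, 8 mm thick, about 0.11 kg, too wide for most grippers to span. Origin at the centre of its underside, z up. Lies on the plain near half of the board at the start. May be absent (2 or 3 are present)
- coaster3: round flat bisque coaster, 96 mm across, 8 mm thick, about 0.11 kg, too wide for most grippers to span. Origin at the centre of its underside, z up. Lies on the plain near half of the board at the start. May be absent (2 or 3 are present)
- rack: fixed steel drying rack: wooden foot 100 x 300 x 18 mm, posts at its two ends (130 mm either side of the middle along its y), a level 12 mm bar between them at 203 mm height. Two hooks of 8 mm rod leave the bar 65 mm either side of its middle, run along the rack's own -x (towards the robot), falling to 180 mm height (rod centre) 88 mm out, then turn up to a tip at 202 mm height 105 mm out. Origin under the middle of the foot, z up
- hook1 (a point): hook 1: top of the rod at the hook's lowest point, where a handle comes to rest; axes as the rack's (the hook's tip is 17 mm farther out along -x and 18 mm higher)
- hook2 (a point): hook 2: top of the rod at the hook's lowest point, where a handle comes to rest; axes as the rack's (the hook's tip is 17 mm farther out along -x and 18 mm higher)
- mug1: bisque mug, 66 mm across, 90 mm high, wall 5 mm, open at the top, 0.2 kg give or take a third. Origin at the centre of its underside, z up along its axis, its handle on its own +y side: a loop of 10 mm round bar standing out to 70 mm from the axis, in the plane of the mug's y and z
- mug1_loop (a point): middle of the opening of mug1's handle, 46.5 mm out from the mug's axis on its +y side and 46.8 mm above its underside; the opening is about 27 mm wide (out from the mug) and 44 mm high, and is passed through along the mug's x; axes as the mug's
- mug2: bisque mug, 66 mm across, 90 mm high, wall 5 mm, open at the top, 0.2 kg give or take a third. Origin at the centre of its underside, z up along its axis, its handle on its own +y side: a loop of 10 mm round bar standing out to 70 mm from the axis, in the plane of the mug's y and z
- mug2_loop (a point): middle of the opening of mug2's handle, 46.5 mm out from the mug's axis on its +y side and 46.8 mm above its underside; the opening is about 27 mm wide (out from the mug) and 44 mm high, and is passed through along the mug's x; axes as the mug's
- jug: bystander: bisque jug, 100 mm across, 182 mm high; origin under its centre
- bottle1: bystander: paint bottle, 48 mm across, 130 mm high; origin under its centre
- bottle2: bystander: paint bottle, 48 mm across, 150 mm high; origin under its centre
There are look-alikes about, which are no part of the job. Leave any green or yellow look-alike of the mug1 alone. Leave any turquoise look-alike of the coaster2 alone.

How it is judged:
By the outcome, as a careful person would: the job done as asked, in the order asked, and still so for the second after the job is handed in, with the robot touching nothing.
Of coaster1, coaster2, coaster3 only 2 to 3 are there at a start; the rules pass over those that are not, and their reading is None.
At some moment in a run one of coaster1, coaster2, coaster3 may be knocked a few centimetres aside while the robot is not near it.
It also fails if it takes over 210 s, if anything falls off the work surface, if the arm or the gripper's body presses on something with over 40 N, if the wrist force passes 120 N, or if a joint passes its speed limit or range.

### The arm

A 6-joint arm with a two-finger parallel gripper is mounted at the origin on the work surface. World frame = base frame: x ahead of the robot, y to its left, z up, the work surface at z = 0. Lengths are in m, angles in rad, forces in N, time in s.
With the tool pointing down it reaches from about 0.3 to 0.875 m from the base axis. Payload 6.4 kg.
Tool frame: the origin (TCP) lies where the fingers leave the gripper's body, on its centre line; the fingertips stand 64 mm ahead of it and the grasp point (between the pads) lies 45 mm ahead of it; z points along the fingers, y is the line along which they close (so a half turn about z gives the same grasp; the last joint's range is limited). The gripper opens to 88 mm and grips with 3 to 60 N. Pads are 18 mm wide; open, the fingers measure 123 mm over their backs; the gripper's body (75 mm by 187 mm) begins 45 mm behind the grasp point.
Start: joints at [1.119, 0.181, 1.607, -0, 1.354, -0.206], TCP at [0.14, 0.558, 0.303] pointing down, gripper open.
Joint ranges: [-2.99, 2.99], [-0.89, 2.07], [0.3, 2.58], [-1.14, 4.28], [0, 2.63], [-3.12, 3.12]. Speed limits (rad/s): [2.57, 2.57, 3.01, 3.14, 3.14, 3.14].

### API

Orientations are given as a unit quaternion [x, y, z, w].
In Python, from cell import r, imaging gives the robot as it stands. The module is installed in compiled form; this text tells all that it offers.
- The arm moves only by the tool carry_out, never from a script. Its arguments are lists of equal length, an entry for each row: "fingers": the finger opening in mm, from 0 to 88.1; "translation": the shift along the world's x, y, z in mm, a list of three; "spin": the turn about the world's z in degrees. A call has 1 to 8 rows; each row is the pose to reach, as a shift and turn from the pose commanded when the call began; what a row does not reach only later rows make up. A row lasts 1/10 s, in which the tool goes at most 50 mm and 8.59 degrees, less where a joint would pass 70% of its speed; a pose out of reach is approached as far as the arm can. A call with a gripper value outside its range is refused whole. The fingers move at their own pace and stop on an object; "squeeze" is the grip in N (left out, the last holds). Time passes only in rows, so rows that repeat a pose let the fingers close. It gives the time, the measured TCP pose, the force, the opening and the grip force at its end, in the units of the state.
- r.read_state(): the state, without advancing time (a new reading comes with each control period).
- imaging.read_camera(name): name is "scene" or "side" or "wrist"; returns (picture, depth): 480x640x3 uint8, red, green, blue; 480x640 float32, m along the optical axis (not along the pixel's ray), 0 where there is no reading.
- imaging.camera_info(name): a dict with "fx", "fy", "cx", "cy" (pixels), "distortion" ([k1, k2, p1, p2, k3] as OpenCV has them; the pictures are not rectified), "rvec" (rotation vector, rad) and "tvec" (3), from world to camera coordinates, as OpenCV has them. Camera axes: x right, y down, z forward; pixel columns grow to the right and rows downward; lengths in m; the calibration is good to about 2 mm. A picture is of the moment at which its call begins: read the wrist's pose just before it. camera_info takes no time and is no camera call; for the wrist camera it gives the pose at the moment of the call.
- r.sign_off(): hands the job in; it is judged then, once.
The state is a dict: "time_s": time; "q": joint angles; "dq": joint speeds; "joint_torque": joint torques, N m; "tool_pos": TCP position; "tool_rot": TCP orientation; "wrist_force": force on the tool from outside, world axes, zero at the start; "torque": the same for the moment, N m; "finger_gap": finger opening in m; "grasp_force": force on a finger pad.
Only numpy, scipy, OpenCV 4.12 (cv2) and the standard library are available. Lean on these libraries where they do the work, as an engineer would, in place of code of your own. Each camera call takes 0.05 s, during which the arm holds its last target. There are 200 camera calls.

## Working session

There is one attempt and no reset: what is moved stays moved. The work goes in short steps, Python scripts to look and compute and a tool call to move; the robot and the scene stay as the last step left them, time stands still between calls to the robot, and variables do not carry over. Pictures are saved under pics/ and viewed, at most 14 in all, crops included, and the job is handed in when it is done.

Besides the shell and the picture viewer there is one more tool, called after "Call:" by a JSON object that holds its "fn" and its "kwargs". carry_out: Moves the arm, as the interface text tells. Its arguments: {"type":"object","properties":{"fingers":{"type":"array"},"translation":{"type":"array"},"spin":{"type":"array"},"squeeze":{"type":"number"}},"required":["fingers","translation","spin"]}

```bash
mkdir -p pics; ls
cat > h.py <<'E'
from cell import r, imaging
import numpy as np, cv2
def snap(name,fn=None):
    info=imaging.camera_info(name); p,d=imaging.read_camera(name)
    np.savez('%s.npz'%name,p=p,d=d,**{k:np.array(v) for k,v in info.items()})
    if fn: cv2.imwrite('pics/'+fn,p[:,:,::-1])
def load(name): return np.load('%s.npz'%name)
def KR(z):
    K=np.array([[z['fx'],0,z['cx']],[0,z['fy'],z['cy']],[0,0,1]],float)
    return K,z['distortion'].astype(float),cv2.Rodrigues(z['rvec'].astype(float))[0],z['tvec'].astype(float).ravel()
def cloud(z):
    K,D,R,t=KR(z); h,w=z['d'].shape
    u,v=np.meshgrid(np.arange(w),np.arange(h))
    n=cv2.undistortPoints(np.stack([u,v],-1).reshape(-1,1,2).astype(float),K,D).reshape(h,w,2)
    d=z['d'][...,None]; c=np.concatenate([n*d,d],-1)
    return (c-t)@R   # R^T(c-t)
def onz(z,px,zz):
    K,D,R,t=KR(z); n=cv2.undistortPoints(np.array(px,float).reshape(-1,1,2),K,D).reshape(-1,2)
    ray=np.c_[n,np.ones(len(n))]@R; o=-R.T@t
    return o+ray*((zz-o[2])/ray[:,2])[:,None]
E
python3 - <<'E'
from h import *
for n in ('scene','side','wrist'): snap(n,n+'0.png')
for n in ('scene','side','wrist'):
    z=load(n);K,D,R,t=KR(z);print(n,-R.T@t,R[2],z['fx'])
s=r.read_state();print(s['time_s'],s['tool_pos'],s['tool_rot'],s['wrist_force'])
E
```

```text
pics
scene [ 1.01410841 -0.7541464   1.02568053] [-0.4196332   0.6114316  -0.67086465] 526.658731444691
side [ 0.00513263 -0.83607431  1.1462704 ] [ 0.30833943  0.63508277 -0.7082349 ] 540.3055447256745
wrist [0.06528161 0.57569823 0.38368641] [ 0.28272387 -0.07378576 -0.95635918] 424.401956930213
0.15 [0.13976492 0.55742901 0.30202297] [ 1.22591129e-01  9.92457031e-01 -6.38669333e-04 -2.22845444e-04] [ 0.27324386 -0.36202993  0.31366776]
```

View pics/scene0.png

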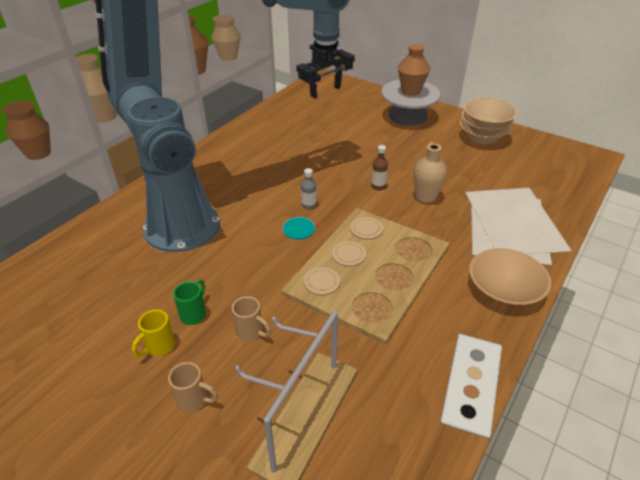

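View pics/side0.png

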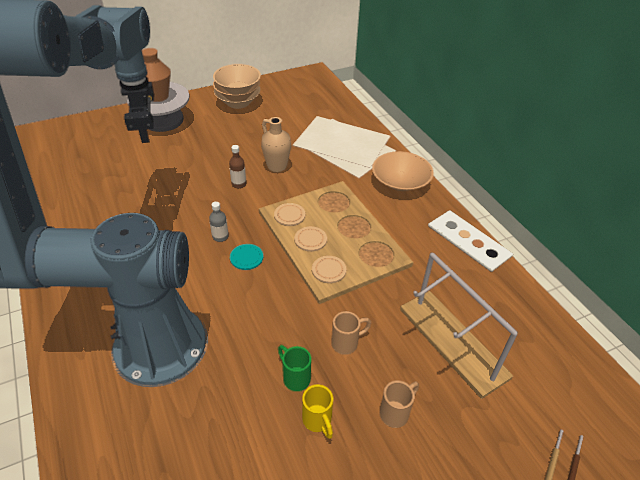

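The scene view shows three pale coasters on the near half of the board at about (367,227), (348,253) and (322,281). The recesses are at (414,248), (394,276) and (372,306). There are two bisque mugs at (247,318) and (188,387), and the rack's hook tips are at (273,320) and (238,370). The green mug (190,303), yellow mug (155,333) and turquoise disc (299,228) are look-alikes, so I'll leave them alone. I'll measure everything from the depth images next.

```bash
cat >> h.py <<'E'
def pts():
    P=[];C=[]
    for n in ('scene','side'):
        z=load(n); c=cloud(z); m=(z['d']>0)
        P.append(c[m]);C.append(z['p'][m])
    return np.concatenate(P),np.concatenate(C)
def ortho(n,zz,x0=.1,x1=.9,y0=-.45,y1=.35,s=1000):
    # rows: x descending (up = +x), cols: y descending (left=+y)
    z=load(n);K,D,R,t=KR(z)
    X=np.arange(x1,x0,-1/s);Y=np.arange(y1,y0,-1/s)
    gy,gx=np.meshgrid(Y,X); W=np.stack([gx,gy,np.full_like(gx,zz)],-1).reshape(-1,3)
    uv=cv2.projectPoints(W,z['rvec'].astype(float),z['tvec'].astype(float),K,D)[0].reshape(gx.shape+(2,)).astype(np.float32)
    return cv2.remap(z['p'],uv[...,0],uv[...,1],cv2.INTER_LINEAR)
E
python3 - <<'E'
from h import *
for n,px in (('scene',[[367,227],[348,253],[322,281],[414,248],[394,276],[372,306],[366,210],[449,243],[386,342],[284,292]]),('side',[[290,214],[311,239],[329,269],[334,201],[354,226],[376,254],[344,181],[412,264],[321,300],[260,209]])):
    z=load(n); c=cloud(z); q=onz(z,px,.018)
    for p,a in zip(px,q): print(n,p,a.round(3),c[p[1],p[0]].round(3))
P,C=pts()
m=(P[:,2]>.03)&(P[:,2]<.25)&(P[:,0]>.15)&(P[:,0]<1)&(abs(P[:,1])<.6)
# height map image
s=1000;x=P[m];i=((1.0-x[:,0])*700).astype(int);j=((.45-x[:,1])*700).astype(int)
H=np.zeros((600,700,3),np.uint8);ok=(i>=0)&(i<600)&(j>=0)&(j<700)
H[i[ok],j[ok]]=C[m][ok][:,::-1]
for k in range(10):
    cv2.putText(H,'x%.1f'%(1-k*.1),(0,int(k*70)+5),0,.35,(255,255,255),1);cv2.putText(H,'y%.1f'%(.4-k*.1),(int((.05+k*.1)*700),590),0,.35,(255,255,255),1)
cv2.imwrite('pics/top.png',H)
E
```

```text
scene [367, 227] [0.468 0.287 0.018] [0.47  0.282 0.023]
scene [348, 253] [0.48  0.162 0.018] [0.484 0.156 0.025]
scene [322, 281] [0.48  0.034 0.018] [0.484 0.027 0.026]
scene [414, 248] [0.622 0.283 0.018] [0.619 0.292 0.01 ]
scene [394, 276] [0.628 0.156 0.018] [0.624 0.163 0.009]
scene [372, 306] [0.632 0.033 0.018] [0.63  0.036 0.013]
scene [366, 210] [0.425 0.354 0.018] [0.415 0.372 0.001]
scene [449, 243] [0.694 0.357 0.018] [0.694 0.357 0.018]
scene [386, 342] [ 0.714 -0.044  0.018] [ 0.708 -0.031 -0.001]
scene [284, 292] [ 0.421 -0.053  0.018] [ 0.42  -0.052  0.016]
side [290, 214] [0.473 0.284 0.018] [0.471 0.278 0.024]
side [311, 239] [0.487 0.161 0.018] [0.481 0.148 0.032]
side [329, 269] [0.483 0.034 0.018] [0.482 0.032 0.021]
side [334, 201] [0.624 0.283 0.018] [0.627 0.288 0.012]
side [354, 226] [0.628 0.157 0.018] [0.632 0.164 0.011]
side [376, 254] [0.631 0.03  0.018] [0.632 0.032 0.016]
side [344, 181] [0.698 0.357 0.018] [0.709 0.376 0.   ]
side [412, 264] [ 0.704 -0.045  0.018] [ 0.711 -0.037  0.007]
side [321, 300] [ 0.416 -0.054  0.018] [ 0.42  -0.047  0.007]
side [260, 209] [0.398 0.343 0.018] [0.398 0.343 0.018]
```

View pics/top.png

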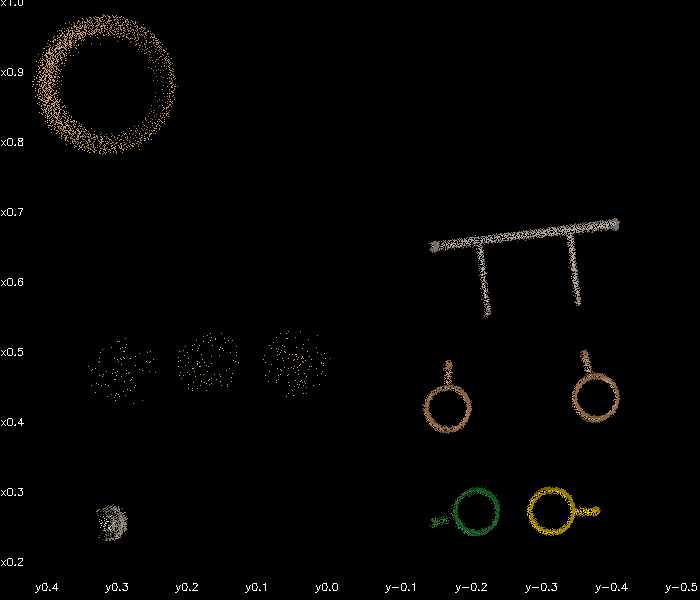

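The point map shows the two bisque mugs with their handles pointing +x, the green and yellow ones nearer the robot, and the rack with two hooks. I'll fit exact poses and check the coasters in a rectified crop.

```bash
cat >> h.py <<'E'
from scipy.optimize import least_squares
def circ(p,r0=None):
    f=(lambda a:np.hypot(p[:,0]-a[0],p[:,1]-a[1])-a[2]) if r0 is None else (lambda a:np.hypot(p[:,0]-a[0],p[:,1]-a[1])-r0)
    a0=list(p[:,:2].mean(0))+([.03] if r0 is None else [])
    return least_squares(f,a0,loss='soft_l1',f_scale=.002).x
def mug(P,c0):
    d=np.hypot(P[:,0]-c0[0],P[:,1]-c0[1]); m=(d<.045)&(P[:,2]>.083)&(P[:,2]<.1)
    c=circ(P[m],.0305); d=P[:,:2]-c; rr=np.hypot(*d.T)
    h=(rr>.042)&(rr<.075)&(P[:,2]>.03)&(P[:,2]<.085); q=d[h].mean(0)
    return c,np.degrees(np.arctan2(q[1],q[0])),h.sum(),rr[h].max()
E
python3 - <<'E'
from h import *
P,C=pts()
for c0 in ([.418,-.188],[.434,-.402]): print('mug',mug(P,c0))
b=(P[:,2]>.19)&(P[:,2]<.215)&(P[:,0]>.6)&(P[:,0]<.75)&(P[:,1]>-.45)&(P[:,1]<-.14)
B=P[b];
sel=np.ones(len(B),bool)
for _ in range(4):
    k=np.polyfit(B[sel,1],B[sel,0],1);sel=abs(np.polyval(k,B[:,1])-B[:,0])<.008
print('bar',k,np.degrees(np.arctan(k[0])),B[sel,1].min(),B[sel,1].max())
for y in (-.243,-.375):
    m=(P[:,2]>.15)&(P[:,2]<.22)&(P[:,0]>.52)&(P[:,0]<.65)&(abs(P[:,1]-y)<.025)
    H=P[m];k2=np.polyfit(H[:,0],H[:,1],1);print('hook',k2,H[:,0].min(),np.polyval(k2,H[:,0].min()),H[H[:,0]<H[:,0].min()+.01].mean(0))
for nm,c0,rad in (('bottle',[.255,.292],.04),('bottle2',[.42,.43],.1),('b3',[.55,.45],.1)):
    m=(np.hypot(P[:,0]-c0[0],P[:,1]-c0[1])<rad)&(P[:,2]>.03);print(nm,P[m].min(0) if m.any() else 0,P[m].max(0) if m.any() else 0)
a=dict(x0=.35,x1=.75,y0=-.1,y1=.4)
for n in('scene','side'):
    A=ortho(n,.018,**a);A[200:]=ortho(n,.026,**a)[200:]
    A=cv2.resize(A,None,fx=1.5,fy=1.5)
    for k in range(5):cv2.putText(A,'%.2f'%(.75-.1*k),(0,k*150+5),0,.4,(255,0,0),1)
    cv2.imwrite('pics/o_%s.png'%n,A[:,:,::-1])
    g=cv2.GaussianBlur(cv2.cvtColor(A,cv2.COLOR_RGB2GRAY),(5,5),0)
    for lo,hi,nm,rr in ((0,300,'holes',76),(300,600,'coast',72)):
        c=cv2.HoughCircles(g[lo:hi],cv2.HOUGH_GRADIENT,1,120,param1=60,param2=12,minRadius=rr-3,maxRadius=rr+3)
        print(n,nm,[( round(.75-(y+lo)/1500,4),round(.4-x/1500,4),r/1.5) for x,y,r in c[0][:4]] if c is not None else None)
E
```

```text
mug (array([ 0.4161764 , -0.18942413]), np.float64(-1.594230457656663), np.int64(162), np.float64(0.06914587059315026))
mug (array([ 0.43194701, -0.40122807]), np.float64(14.234193516551786), np.int64(179), np.float64(0.0702633962171322))
bar [-0.12354383  0.62694195] -7.042852731218349 -0.43418838274362825 -0.16349781890181894
hook [ 0.13365025 -0.32136605] 0.5464351777151918 -0.2483348480247745 [ 0.55277147 -0.24721654  0.19684224]
hook [ 0.12421224 -0.44690687] 0.5640148091957468 -0.3768493295047053 [ 0.56967894 -0.37616398  0.19693105]
bottle [0.22771128 0.2676363  0.03016031] [0.27865925 0.31199641 0.13591706]
bottle2 [0.35887902 0.47276579 0.03005224] [0.40904581 0.51756852 0.15551134]
b3 [0.48700979 0.48539306 0.03006253] [0.58620032 0.54931574 0.18913747]
scene holes None
scene coast None
side holes [(np.float32(0.6283), np.float32(0.1617), np.float32(51.399998))]
side coast [(np.float32(0.481), np.float32(0.0323), np.float32(47.533337)), (np.float32(0.4683), np.float32(0.2817), np.float32(46.666668)), (np.float32(0.4863), np.float32(0.1603), np.float32(49.600002))]
```

View pics/o_side.png

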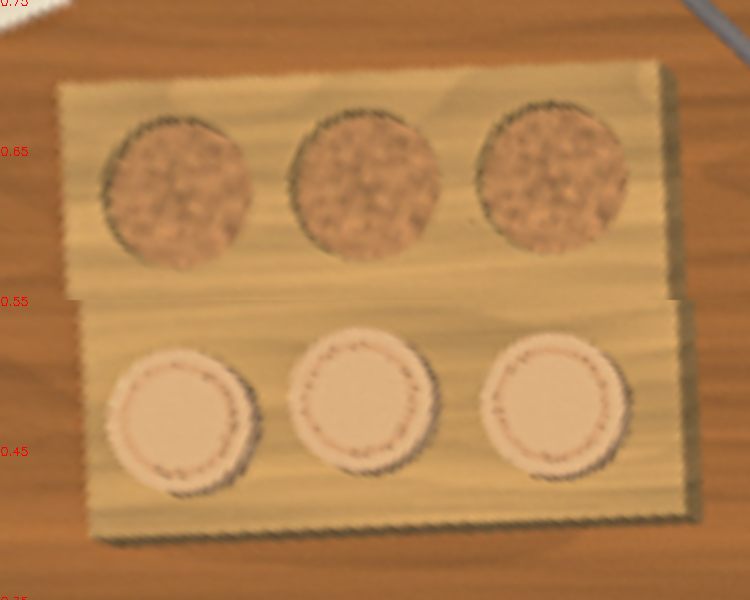

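Rectified view (1.5 px/mm): recesses are at (177,191), (365,184) and (553,176), and coasters at (181,422), (363,400) and (555,406). The pushes are therefore almost exactly along +x. I'll start with the +y coaster, using two fingertips as a fork.

Call:
{"fn": "carry_out", "kwargs": {"fingers": [50,50,50,50,50,50,50,50], "translation": [[260,-278,-100],[260,-278,-100],[260,-278,-100],[260,-278,-100],[260,-278,-100],[260,-278,-100],[260,-278,-100],[260,-278,-100]], "spin": [8,15.2,15.2,15.2,15.2,15.2,15.2,15.2]}}

```text
time_s: 0.95
tool_pos: [0.401, 0.2778, 0.2021]
tool_rot: [-0.009, 1.0, -0.0, 0.0]
wrist_force: [0.6, 0.3, 0.5]
finger_gap: 0.0501
grasp_force: 0.0
```

Run:
```python
from h import *
s=r.read_state();print(s['time_s'],s['tool_pos'],s['tool_rot'],s['q'],s['wrist_force'],s['finger_gap'])
snap('wrist','w1.png');snap('side')
z=load('side')
A=ortho('side',.026,x0=.35,x1=.75,y0=-.1,y1=.4)
g=cv2.GaussianBlur(cv2.cvtColor(cv2.resize(A,None,fx=1.5,fy=1.5),cv2.COLOR_RGB2GRAY),(5,5),0)
c=cv2.HoughCircles(g[250:],cv2.HOUGH_GRADIENT,1,120,param1=60,param2=12,minRadius=69,maxRadius=75)
print([(round(float(.75-(y+250)/1500),4),round(float(.4-x/1500),4)) for x,y,_ in c[0][:4]])
```

```text
0.95 [0.40098294 0.27779968 0.20214922] [-9.45446698e-03  9.99955304e-01 -5.21866101e-05  2.94193183e-05] [ 3.62039358e-01  1.06078677e-01  1.91175337e+00 -1.31160896e-04
  1.12374143e+00 -1.22760948e+00] [0.61200092 0.3001675  0.52962193] 0.05011553363418989
[(0.479, 0.033), (0.4843, 0.161)]
```

View pics/w1.png

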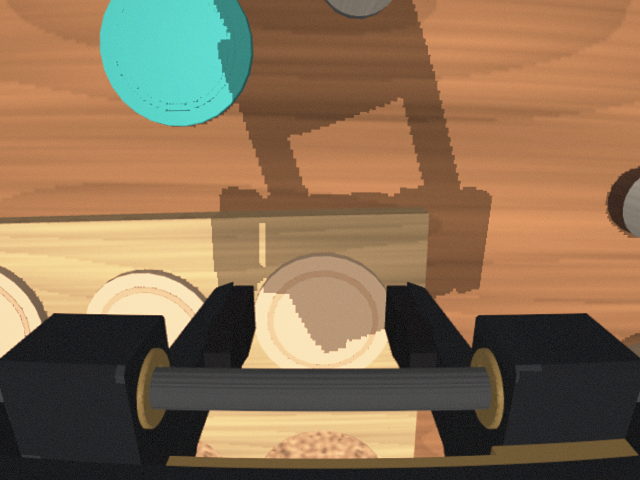

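The wrist view shows the target coaster centred at about (322,312), between the fingers at columns 253 and 388. The turquoise disc at (176,62) is clear of it. I'll check the wrist-camera estimate and then push.

Run:
```python
from h import *
z=load('wrist')
q=onz(z,[[322,253],[322,371],[254,310],[390,310],[440,211],[5,219]],.026);print(q.round(4))
c=cloud(z); print(c[300,230].round(4),c[300,410].round(4),c[340,320].round(4),c[230,200].round(4))
```

```text
[[0.4187 0.279  0.026 ]
 [0.5085 0.2809 0.026 ]
 [0.4607 0.2338 0.026 ]
 [0.4589 0.3259 0.026 ]
 [0.3892 0.3529 0.026 ]
 [0.3995 0.0683 0.026 ]]
[0.3916 0.2458 0.1495] [0.3903 0.3089 0.1497] [0.4827 0.2789 0.0264] [0.407  0.1984 0.0183]
```

Call:
{"fn": "carry_out", "kwargs": {"fingers": [50,50,50], "translation": [[3,0,-50],[3,0,-100],[3,0,-105]], "spin": [0,0,0]}}

```text
time_s: 1.35
tool_pos: [0.3981, 0.2784, 0.0922]
tool_rot: [-0.01, 1.0, -0.002, -0.006]
wrist_force: [-1.1, -0.4, 0.0]
finger_gap: 0.0501
grasp_force: 0.0
```

Call:
{"fn": "carry_out", "kwargs": {"fingers": [50,50,50,50,50,50,50,50], "translation": [[0,0,-12],[0,0,-12],[10,0,-12],[20,0,-12],[35,0,-12],[50,0.5,-12],[65,0.7,-12],[75,1,-12]], "spin": [0,0,0,0,0,0,0,0]}}

```text
time_s: 2.15
tool_pos: [0.4805, 0.281, 0.0875]
tool_rot: [-0.009, 1.0, 0.0, 0.002]
wrist_force: [-1.4, 0.3, 1.1]
finger_gap: 0.0501
grasp_force: 0.7
```

```bash
cat >> h.py <<'E'
def wc(fn=None):
    snap('wrist',fn); z=load('wrist'); s=r.read_state(); print(s['time_s'],s['tool_pos'].round(4) if hasattr(s['tool_pos'],'round') else s['tool_pos'],np.round(s['wrist_force'],1)); return z
E
python3 - <<'E'
from h import *
z=wc('w2.png')
E
```

```text
2.2 [0.4816 0.2809 0.0875] [ 0.4 -0.9  1.2]
```

View pics/w2.png

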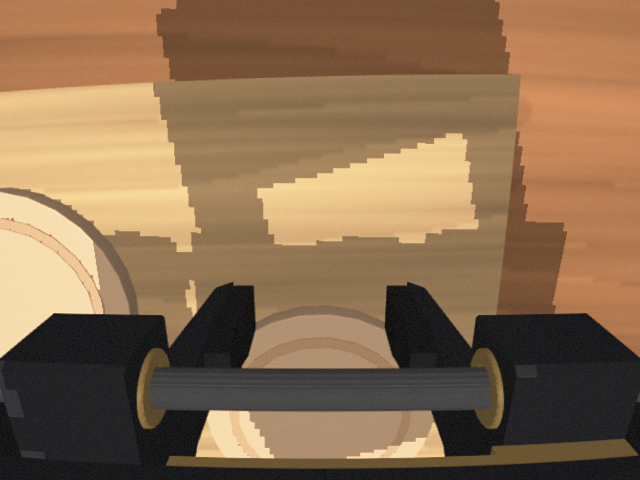

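The coaster sits in the fork, with its near edge at (320,306). I'll measure the offset from the tool and keep pushing.

Run:
```python
from h import *
z=load('wrist');print(onz(z,[[320,306],[158,83],[518,76]],.026).round(4), onz(z,[[519,76]],.018).round(4))
```

```text
[[0.4776 0.2807 0.026 ]
 [0.3988 0.2266 0.026 ]
 [0.3941 0.3437 0.026 ]] [[0.3935 0.3476 0.018 ]]
```

Call:
{"fn": "carry_out", "kwargs": {"fingers": [50,50,50,50,50,50,50,50], "translation": [[0,0,-3],[12,0.3,-3],[26,0.5,-3],[40,0.7,-3],[54,1,-3],[66,1.2,-3],[74,1.4,-3],[80,1.5,-3]], "spin": [0,0,0,0,0,0,0,0]}}

```text
time_s: 3.0
tool_pos: [0.5582, 0.2822, 0.0825]
tool_rot: [-0.01, 1.0, -0.0, -0.0]
wrist_force: [-1.0, 0.2, 0.9]
finger_gap: 0.0497
grasp_force: 0.4
```

Call:
{"fn": "carry_out", "kwargs": {"fingers": [50,50,50,50,50,50,50,50], "translation": [[3,0,1.5],[6,0,1.5],[9,0,1.5],[12,0,1.5],[15,0,1.5],[17,0,1.5],[19,0,1.5],[20,0,1.5]], "spin": [0,0,0,0,0,0,0,0]}}

```text
time_s: 3.8
tool_pos: [0.5779, 0.2823, 0.0844]
tool_rot: [-0.01, 1.0, 0.0, -0.0]
wrist_force: [-3.3, 1.4, 4.6]
finger_gap: 0.0499
grasp_force: 2.3
```

Run:
```python
from h import *
z=wc('w3.png'); snap('side'); 
a=dict(x0=.55,x1=.7,y0=.2,y1=.4,s=2500)
A=ortho('side',.02,**a);cv2.imwrite('pics/o3.png',np.vstack([cv2.resize(z['p'],(500,375)),A])[:,:,::-1])
```

```text
3.85 [0.578  0.2823 0.0844] [-2.5  0.1  3.7]
```

View pics/o3.png

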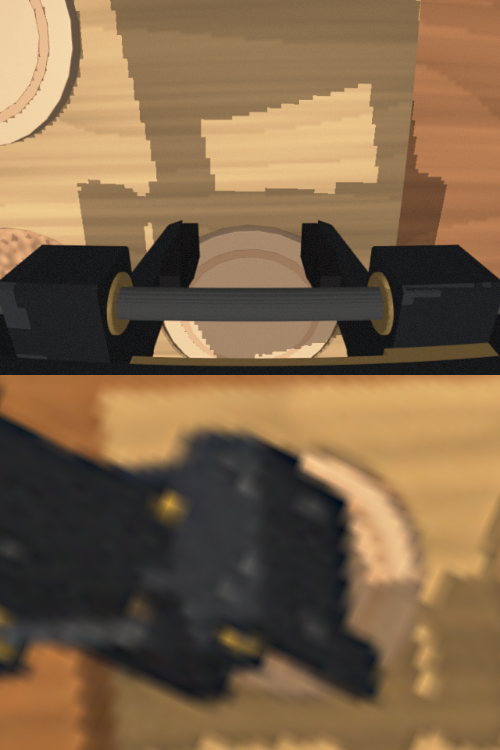

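Run:
```python
from h import *
z=load('wrist');c=cloud(z)
for v in (298,310,330,345,355,425,440): print(v,[c[v,u].round(4)[[0,2]] for u in (290,320,350)])
print('board',c[150:200,300:350,2].mean())
m=(c[...,0]>.59)&(c[...,0]<.66)&(abs(c[...,1]-.282)<.045)&(c[...,2]<.04)&(z['d']>0)
p=c[m];A=np.c_[p[:,:2]-[.6225,.282],np.ones(len(p))];print(np.linalg.lstsq(A,p[:,2],rcond=None)[0],len(p))
print(onz(z,[[320,288]],.02))
```

```text
298 [array([0.5736, 0.0191]), array([0.5728, 0.0202]), array([0.5729, 0.0196])]
310 [array([0.5784, 0.0197]), array([0.5782, 0.0196]), array([0.5783, 0.019 ])]
330 [array([0.5867, 0.0204]), array([0.5868, 0.0198]), array([0.5859, 0.021 ])]
345 [array([0.5933, 0.0206]), array([0.5931, 0.0206]), array([0.5928, 0.0207])]
355 [array([0.5978, 0.0207]), array([0.5982, 0.0197]), array([0.5972, 0.0209])]
425 [array([0.6329, 0.0206]), array([0.6328, 0.0204]), array([0.6325, 0.0204])]
440 [array([0.6409, 0.0208]), array([0.6403, 0.0211]), array([0.6402, 0.021 ])]
board 0.018346140237638402
[-0.01070676  0.00146239  0.02023389] 13815
[[0.56873102 0.281859   0.02      ]]
```

The coaster top is flat at z = 0.020, which is 2 mm above the board, so it is seated. Next is the middle coaster.

Call:
{"fn": "carry_out", "kwargs": {"fingers": [50,50,50,50,50,50,50,50], "translation": [[0,0,40],[-160,-125.5,40],[-160,-125.5,40],[-160,-125.5,40],[-160,-125.5,40],[-160,-125.5,40],[-160,-125.5,40],[-160,-125.5,20]], "spin": [0,0,0,0,0,0,0,0]}}

```text
time_s: 4.7
tool_pos: [0.4218, 0.1572, 0.1068]
tool_rot: [-0.01, 1.0, 0.0, 0.004]
wrist_force: [0.6, 0.8, 0.3]
finger_gap: 0.05
grasp_force: 0.0
```

```bash
cat >> h.py <<'E'
def seat(z,h):
    c=cloud(z);m=(np.hypot(c[...,0]-h[0],c[...,1]-h[1])<.04)&(c[...,2]<.04)&(z['d']>0)
    p=c[m];A=np.c_[p[:,:2]-h,np.ones(len(p))]
    if len(p)<50: return 'few'
    return np.linalg.lstsq(A,p[:,2],rcond=None)[0].round(4),len(p),np.median(p[:,2]).round(4)
def coasters(n,zz=.026,mask=None):
    z=load(n);A=ortho(n,zz,x0=.35,x1=.75,y0=-.15,y1=.4)
    g=cv2.GaussianBlur(cv2.cvtColor(cv2.resize(A,None,fx=1.5,fy=1.5),cv2.COLOR_RGB2GRAY),(5,5),0)
    c=cv2.HoughCircles(g,cv2.HOUGH_GRADIENT,1,110,param1=60,param2=14,minRadius=69,maxRadius=75)
    return [(round(float(.75-y/1500),4),round(float(.4-x/1500),4)) for x,y,_ in c[0][:6]]
E
python3 - <<'E'
from h import *
z=wc(); snap('side');snap('scene');print(coasters('side'),coasters('scene') )
for n in('side','scene'):
    for h in ([.6225,.2825],[.4845,.157],[.481,.03]): print(n,seat(load(n),h))
A=ortho('side',.026,x0=.35,x1=.75,y0=-.1,y1=.4)
cv2.imwrite('pics/w4.png',np.vstack([cv2.resize(z['p'],(400,300)),A[:,:400][:300]])[:,:,::-1])
E
```

```text
4.75 [0.4194 0.1569 0.103 ] [-2.4 -1.4 -2. ]Traceback (most recent call last):
  File "<stdin>", line 2, in <module>
  File "h.py", line 55, in coasters
    return [(round(float(.75-y/1500),4),round(float(.4-x/1500),4)) for x,y,_ in c[0][:6]]
                                                                                ~^^^
TypeError: 'NoneType' object is not subscriptable
```

```bash
cat >> h.py <<'E'
def cfind(n,c0):
    z=load(n);d=cv2.medianBlur(z['d'].astype(np.float32),5);zz={k:z[k] for k in z};zz['d']=d
    c=cloud(zz);m=(np.hypot(c[...,0]-c0[0],c[...,1]-c0[1])<.075)&(c[...,2]>.0225)&(c[...,2]<.033)
    p=c[m][:,:2].astype(np.float32); 
    if len(p)<50:return len(p)
    # weight-free circle: best 48 mm disc
    f=lambda a:-(np.hypot(*(p-a).T)<.0475).sum()
    best=min((f(np.array([x,y])),x,y) for x in np.arange(c0[0]-.03,c0[0]+.03,.001) for y in np.arange(c0[1]-.03,c0[1]+.03,.001))
    cand=[(x,y) for x in np.arange(c0[0]-.03,c0[0]+.03,.001) for y in np.arange(c0[1]-.03,c0[1]+.03,.001) if f(np.array([x,y]))<=best[0]*.995]
    return np.mean(cand,0).round(4),len(p),best[0]
E
python3 - <<'E'
from h import *
for n in('side','scene','wrist'):
    for h in ([.4845,.157],[.481,.03]): print(n,cfind(n,h))
    print(n,seat(load(n),np.array([.6225,.2825])))
E
```

```text
side (array([0.4859, 0.1556]), 317, np.int64(-283))
side (array([0.4802, 0.0324]), 725, np.int64(-703))
side (array([-0.0046,  0.007 ,  0.0211]), 334, np.float64(0.021))
scene (array([0.4832, 0.1581]), 657, np.int64(-639))
scene (array([0.4802, 0.031 ]), 784, np.int64(-764))
scene (array([-0.0025, -0.0099,  0.02  ]), 441, np.float64(0.02))
wrist (array([0.482 , 0.1595]), 14948, np.int64(-14839))
wrist (array([0.4616, 0.0323]), 2054, np.int64(-2054))
wrist few
```

Call:
{"fn": "carry_out", "kwargs": {"fingers": [50,50,50,50,50,50,50,50], "translation": [[0,1,-19.5],[0,1,-19.5],[10,1,-19.5],[20,1,-20],[35,1,-20.5],[50,0.8,-20.5],[65,0.5,-20.5],[80,0.3,-20.5]], "spin": [0,0,0,0,0,0,0,0]}}

```text
time_s: 5.65
tool_pos: [0.4999, 0.1571, 0.0847]
tool_rot: [-0.01, 1.0, 0.0, 0.001]
wrist_force: [-0.8, 0.2, 0.3]
finger_gap: 0.0499
grasp_force: 0.8
```

Call:
{"fn": "carry_out", "kwargs": {"fingers": [50,50,50,50,50,50,50,50], "translation": [[15,0,0],[30,0,0],[42,-0.5,0],[52,-0.8,0],[58,-0.8,0],[63,-0.8,0],[67,-0.8,0],[70,-0.8,0]], "spin": [0,0,0,0,0,0,0,0]}}

```text
time_s: 6.45
tool_pos: [0.5679, 0.1563, 0.0837]
tool_rot: [-0.01, 1.0, -0.0, -0.0]
wrist_force: [-2.7, -0.2, 2.2]
finger_gap: 0.05
grasp_force: 1.2
```

Run:
```python
from h import *
z=wc();print(seat(z,np.array([.628,.1565])))
```

```text
6.5 [0.5684 0.1562 0.0838] [-1.  -0.5  1.2]
(array([-0.0081, -0.0011,  0.0263]), 8833, np.float64(0.0264))
```

Still on top of the board, as expected. I'll move the last stretch slowly.

Call:
{"fn": "carry_out", "kwargs": {"fingers": [50,50,50,50,50,50,50,50], "translation": [[3,0,0],[6,0,0.5],[9,0,0.5],[11,0,0.5],[13,0,0.5],[14.5,0,0.5],[15.5,0,0.5],[15.5,0,0.5]], "spin": [0,0,0,0,0,0,0,0]}}

```text
time_s: 7.3
tool_pos: [0.5834, 0.1563, 0.0844]
tool_rot: [-0.01, 1.0, -0.0, -0.0]
wrist_force: [-3.6, -0.7, 5.6]
finger_gap: 0.0497
grasp_force: 2.5
```

Run:
```python
from h import *
z=wc();print(seat(z,np.array([.628,.1565])))
```

```text
7.35 [0.5833 0.1563 0.0844] [-2.3  1.3  4.4]
(array([-0.001 , -0.0008,  0.0204]), 13263, np.float64(0.0204))
```

Seated. Now the third coaster.

Call:
{"fn": "carry_out", "kwargs": {"fingers": [50,50,50,50,50,50,50,50], "translation": [[0,0,40],[-169.5,-124.7,40],[-169.5,-124.7,40],[-169.5,-124.7,40],[-169.5,-124.7,40],[-169.5,-124.7,40],[-169.5,-124.7,40],[-169.5,-124.7,20]], "spin": [0,0,0,0,0,0,0,0]}}

```text
time_s: 8.15
tool_pos: [0.4177, 0.031, 0.1066]
tool_rot: [-0.009, 1.0, -0.001, 0.004]
wrist_force: [1.0, 0.3, 0.0]
finger_gap: 0.0505
grasp_force: 0.0
```

Run:
```python
from h import *
z=wc();snap('side');snap('scene')
for n in('side','scene','wrist'):
    print(n,cfind(n,[.481,.03]),[seat(load(n),np.array(h)) for h in ([.6225,.2825],[.628,.1565])])
```

```text
8.2 [0.4153 0.0316 0.103 ] [-2.4  0.5 -1.7]
side (array([0.4818, 0.03  ]), 314, np.int64(-296)) [(array([ 0.0016, -0.0007,  0.0209]), 202, np.float64(0.0208)), (array([ 0.0015, -0.0012,  0.0211]), 387, np.float64(0.021))]
scene (array([0.48  , 0.0305]), 785, np.int64(-761)) [(array([-0.0044, -0.0065,  0.0202]), 438, np.float64(0.0203)), (array([-0.0075, -0.0014,  0.0203]), 515, np.float64(0.0203))]
wrist (array([0.4785, 0.0315]), 14808, np.int64(-14694)) ['few', 'few']
```

Call:
{"fn": "carry_out", "kwargs": {"fingers": [50,50,50,50,50,50,50,50], "translation": [[0,0,-19.5],[0,0,-19.5],[10,0,-19.5],[20,0,-20],[35,0,-20.5],[50,0,-20.5],[65,0,-20.5],[80,0,-20.5]], "spin": [0,0,0,0,0,0,0,0]}}

```text
time_s: 9.1
tool_pos: [0.4958, 0.0316, 0.0846]
tool_rot: [-0.01, 1.0, -0.0, 0.001]
wrist_force: [-1.0, 0.4, -0.1]
finger_gap: 0.05
grasp_force: 0.8
```

Call:
{"fn": "carry_out", "kwargs": {"fingers": [50,50,50,50,50,50,50,50], "translation": [[15,0,0],[30,0.2,0],[45,0.3,0],[56,0.3,0],[64,0.3,0],[70,0.3,0],[75,0.3,0],[79,0.3,0]], "spin": [0,0,0,0,0,0,0,0]}}

```text
time_s: 9.9
tool_pos: [0.573, 0.0319, 0.0837]
tool_rot: [-0.01, 1.0, 0.0, -0.0]
wrist_force: [-2.5, 1.0, 1.5]
finger_gap: 0.0499
grasp_force: 1.3
```

Call:
{"fn": "carry_out", "kwargs": {"fingers": [50,50,50,50,50,50,50,50], "translation": [[3,0,0.5],[6,0,0.5],[9,0,0.5],[11,0,0.5],[13,0,0.5],[14,0,0.5],[15,0,0.5],[15,0,0.5]], "spin": [0,0,0,0,0,0,0,0]}}

```text
time_s: 10.7
tool_pos: [0.5877, 0.0319, 0.0844]
tool_rot: [-0.01, 1.0, -0.0, -0.0]
wrist_force: [-3.4, -0.4, 5.9]
finger_gap: 0.0497
grasp_force: 2.6
```

Run:
```python
from h import *
z=wc();print(seat(z,np.array([.6325,.0315])))
```

```text
10.75 [0.5877 0.0318 0.0844] [-3.8 -0.2  4.4]
(array([-0.0001, -0.0001,  0.0204]), 13274, np.float64(0.0204))
```

All three coasters are seated flat. Now the first mug, at (0.416, -0.189). I'll hover over it and confirm with the wrist camera.

Call:
{"fn": "carry_out", "kwargs": {"fingers": [50,60,70,88,88,88,88,88], "translation": [[0,0,50],[-172,-221,135],[-172,-221,135],[-172,-221,135],[-172,-221,135],[-172,-221,135],[-172,-221,135],[-172,-221,135]], "spin": [0,-2.7,-2.7,-2.7,-2.7,-2.7,-2.7,-2.7]}}

```text
time_s: 11.55
tool_pos: [0.4148, -0.1932, 0.2212]
tool_rot: [0.016, 1.0, -0.002, 0.002]
wrist_force: [0.5, 1.0, -0.8]
finger_gap: 0.0882
grasp_force: 0.0
```

Call:
{"fn": "carry_out", "kwargs": {"fingers": [88,88], "translation": [[0,0,0],[0,0,0]], "spin": [0,0]}}

```text
time_s: 11.75
tool_pos: [0.4162, -0.1886, 0.2188]
tool_rot: [0.014, 1.0, 0.0, 0.0]
wrist_force: [0.1, -0.3, -0.6]
finger_gap: 0.0881
grasp_force: 0.0
```

Run:
```python
from h import *
z=wc('w5.png');snap('side');snap('scene');P,C=pts();print(mug(P,[.416,-.189]),mug(P,[.432,-.401]))
for n in('side','scene'): print([seat(load(n),np.array(h)) for h in ([.6225,.2825],[.628,.1565],[.6325,.0315])])
c=cloud(z);m=z['d']>0;W=c[m];print('wrist',mug(W,[.416,-.189]))
```

```text
11.8 [ 0.4163 -0.1882  0.2187] [ 1.2 -0.   0.8]
(array([ 0.41626076, -0.1892279 ]), np.float64(-1.8844472162316521), np.int64(151), np.float64(0.06847810778211619)) (array([ 0.43199213, -0.40130251]), np.float64(14.215777170169373), np.int64(176), np.float64(0.07005947496061893))
['few', 'few', (array([ 0.0149, -0.0111,  0.0208]), 310, np.float64(0.0212))]
[(array([-0.0073, -0.007 ,  0.0202]), 435, np.float64(0.0201)), (array([-0.0013, -0.0061,  0.0205]), 516, np.float64(0.0205)), (array([-0.0015, -0.0053,  0.0204]), 605, np.float64(0.0204))]
wrist (array([ 0.41399249, -0.18790302]), np.float64(-0.7078622734311558), np.int64(377), np.float64(0.06250477442795135))
```

View pics/w5.png

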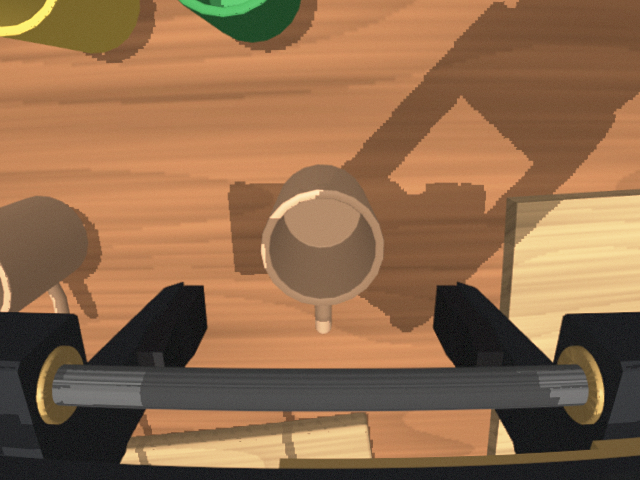

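The wrist view shows the bisque mug centred between the fingers at (322,250), with its handle straight down at (322,325). The green (240,15) and yellow (20,20) look-alikes are clear of it. Descend and grip.

Call:
{"fn": "carry_out", "kwargs": {"fingers": [88,88,88,88,60,60,60,60], "translation": [[0,-0.5,-50],[0,-0.5,-95],[0,-0.5,-104],[0,-0.5,-104],[0,-0.5,-104],[0,-0.5,-104],[0,-0.5,-104],[0,-0.5,-104]], "spin": [0,0,0,0,0,0,0,0], "squeeze": 25}}

```text
time_s: 12.7
tool_pos: [0.4169, -0.1902, 0.1169]
tool_rot: [0.014, 1.0, -0.001, 0.001]
wrist_force: [1.1, 1.9, 7.3]
finger_gap: 0.0641
grasp_force: 25.0
```

Call:
{"fn": "carry_out", "kwargs": {"fingers": [60,60,60,60,60,60,60,60], "translation": [[0,0,20],[0,0,65],[0,0,110],[0,0,150],[0,0,152],[0,0,152],[0,0,152],[0,0,152]], "spin": [0,0,-8,-16,-24,-32,-40,-48]}}

```text
time_s: 13.5
tool_pos: [0.4158, -0.1897, 0.2679]
tool_rot: [0.422, 0.907, -0.0, 0.001]
wrist_force: [0.4, 1.2, -1.8]
finger_gap: 0.0638
grasp_force: 25.0
```

Call:
{"fn": "carry_out", "kwargs": {"fingers": [60,60,60,60,60,60,60,60], "translation": [[0,0,0],[0,0,0],[0,0,0],[20,-4,0],[50,-8,0],[80,-15.6,0],[80,-15.6,0],[80,-15.6,0]], "spin": [-8,-16,-24,-32,-33.3,-33.3,-33.3,-33.3]}}

```text
time_s: 14.3
tool_pos: [0.4957, -0.2051, 0.267]
tool_rot: [0.662, 0.75, -0.0, -0.0]
wrist_force: [-1.0, -0.0, -1.9]
finger_gap: 0.0641
grasp_force: 25.0
```

Run:
```python
from h import *
z=wc();s=r.read_state();print(s['tool_rot'],s['finger_gap'],s['grasp_force'])
snap('scene');snap('side','s6.png');P,C=pts()
c=np.array(s['tool_pos'][:2]);m=(np.hypot(P[:,0]-c[0],P[:,1]-c[1])<.09)&(P[:,2]<.25)&(P[:,2]>.1)
Q=P[m];col=C[m].astype(int);br=(col[:,0]-col[:,2]>30);Q=Q[br]
print('mug z',np.percentile(Q[:,2],[1,50,99]))
d=Q[:,:2]-c;rr=np.hypot(*d.T);h=rr>.045;print('handle ang',np.degrees(np.arctan2(*d[h].mean(0)[::-1])),h.sum(),Q[h].mean(0),np.percentile(Q[h][:,2],[2,98]))
a=load('side')['p'][230:400,330:560];b=load('scene')['p'][270:440,190:390]
cv2.imwrite('pics/s6.png',np.hstack([cv2.resize(a,None,fx=1.8,fy=1.8),cv2.resize(b,None,fx=1.8,fy=1.8)])[:,:,::-1])
```

```text
14.35 [ 0.4952 -0.205   0.267 ] [-0.3  0.5 -1.4]
[ 6.61763394e-01  7.49712545e-01 -1.95267009e-04 -5.21796137e-04] 0.06381351082375637 25.0106791536291
mug z [0.1524844  0.2042211  0.24209562]
handle ang -82.55638936310491 281 [ 0.50236279 -0.25965424  0.20528705] [0.17396431 0.2327073 ]
```

View pics/s6.png

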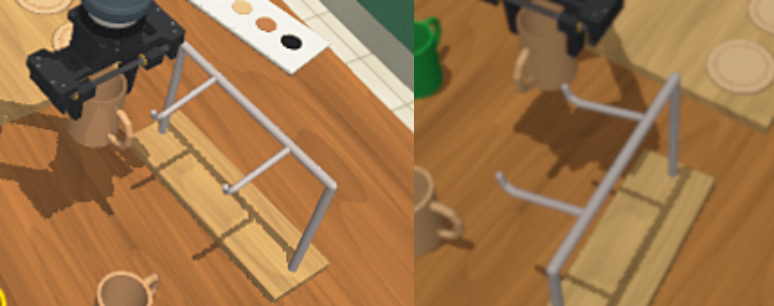

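The side and scene crops show the mug held upright with its handle facing inwards, just short of the hook tip at (157,115) in the left crop and (567,90) in the right. Threading it on now.

Call:
{"fn": "carry_out", "kwargs": {"fingers": [60,60,60,60,60,60,60,60], "translation": [[15,2,0],[30,3.5,0],[44,4.7,-1],[52,5.3,-6],[60,6,-11],[67,6.4,-15],[67,6.4,-20],[67,6.4,-26]], "spin": [0,0,0,0,0,0,0,0]}}

```text
time_s: 15.25
tool_pos: [0.5627, -0.1989, 0.2406]
tool_rot: [0.662, 0.75, -0.0, -0.0]
wrist_force: [-0.5, 0.0, -0.8]
finger_gap: 0.0645
grasp_force: 25.0
```

Call:
{"fn": "carry_out", "kwargs": {"fingers": [60,60,60], "translation": [[0,0,-2],[0,0,-4],[0,0,-5]], "spin": [0,0,0]}}

```text
time_s: 15.55
tool_pos: [0.5627, -0.1989, 0.2361]
tool_rot: [0.662, 0.75, -0.0, -0.0]
wrist_force: [-0.7, -0.7, -0.9]
finger_gap: 0.0643
grasp_force: 25.0
```

Run:
```python
from h import *
z=wc();snap('scene');snap('side')
a=load('side')['p'][230:400,330:560];b=load('scene')['p'][270:440,190:390]
cv2.imwrite('pics/s7.png',np.hstack([cv2.resize(a,None,fx=1.8,fy=1.8),cv2.resize(b,None,fx=1.8,fy=1.8)])[:,:,::-1])
```

```text
15.6 [ 0.5627 -0.1989  0.2361] [ 1.  -0.1 -2.1]
```

View pics/s7.png

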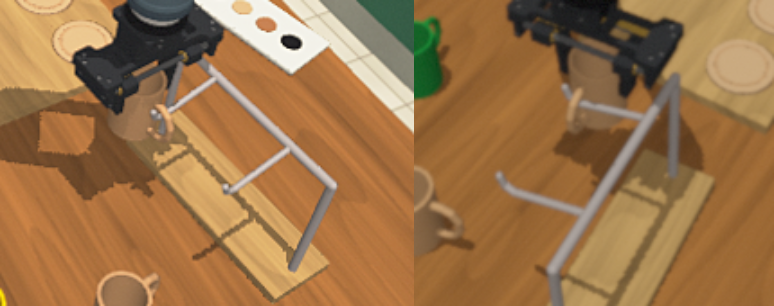

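The rod passes through the handle opening in both crops. I'll lower it into contact, then lower further on an arc with a light grip so the mug pivots down before I release it.

Call:
{"fn": "carry_out", "kwargs": {"fingers": [60,60,60,60], "translation": [[0,0,-2],[0,0,-4],[0,0,-5],[0,0,-5]], "spin": [0,0,0,0], "squeeze": 10}}

```text
time_s: 16.1
tool_pos: [0.5632, -0.1992, 0.2316]
tool_rot: [0.662, 0.75, 0.0, 0.001]
wrist_force: [1.3, -1.8, 1.3]
finger_gap: 0.0641
grasp_force: 10.0
```

Call:
{"fn": "carry_out", "kwargs": {"fingers": [60,60,60,60,60,60], "translation": [[0,0,-2],[0,-0.3,-4],[0,-0.6,-7],[0,-1.2,-10],[0.2,-2,-13],[0.2,-2,-13]], "spin": [0,0,0,0,0,0], "squeeze": 8}}

```text
time_s: 16.7
tool_pos: [0.5631, -0.2009, 0.2178]
tool_rot: [0.662, 0.75, 0.0, -0.0]
wrist_force: [1.4, -0.8, 2.0]
finger_gap: 0.0643
grasp_force: 8.0
```

Run:
```python
from h import *
z=wc();snap('scene');snap('side')
P,C=pts();m=(np.hypot(P[:,0]-.563,P[:,1]+.2)<.08)&(P[:,2]>.05)&(P[:,2]<.2)&(C[:,0].astype(int)-C[:,2]>30)
Q=P[m];print(np.percentile(Q,[1,50,99],axis=0).round(3))
a=load('side')['p'][230:400,330:560];b=load('scene')['p'][270:440,190:390]
cv2.imwrite('pics/s8.png',np.hstack([cv2.resize(a,None,fx=1.8,fy=1.8),cv2.resize(b,None,fx=1.8,fy=1.8)])[:,:,::-1])
```

```text
16.75 [ 0.5631 -0.2008  0.2179] [ 2.  -2.4  1.5]
[[ 0.53  -0.272  0.112]
 [ 0.567 -0.23   0.162]
 [ 0.599 -0.171  0.199]]
```

View pics/s8.png

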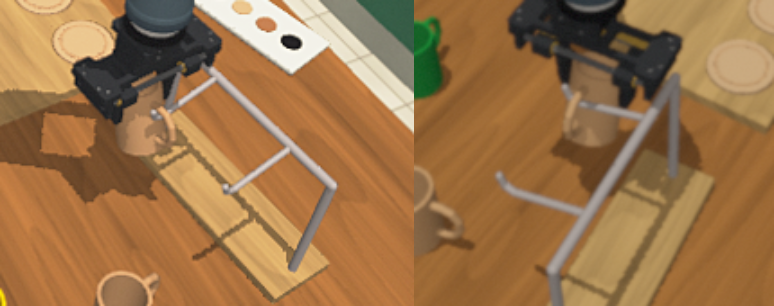

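The handle rests on the hook with the mug pivoting as intended. Release, let it settle, then lift away.

Call:
{"fn": "carry_out", "kwargs": {"fingers": [68,72,80,88,88,88,88,88], "translation": [[0,0,0],[0,0,0],[0,0,0],[0,0,0],[0,0,0],[0,0,0],[0,0,15],[0,0,50]], "spin": [0,0,0,0,0,0,0,0]}}

```text
time_s: 17.65
tool_pos: [0.5616, -0.2, 0.2663]
tool_rot: [0.662, 0.75, -0.001, -0.003]
wrist_force: [0.2, -0.3, -0.8]
finger_gap: 0.0878
grasp_force: 0.0
```

Call:
{"fn": "carry_out", "kwargs": {"fingers": [88,88,88,88,88,88,88,88], "translation": [[0,0,40],[-40,-60,40],[-100,-190,40],[-131,-199,40],[-131,-199,40],[-131,-199,0],[-131,-199,-40],[-131,-199,-40]], "spin": [0,-8,-16,-24,-32,-40,-48,-56]}}

```text
time_s: 18.45
tool_pos: [0.4289, -0.3989, 0.223]
tool_rot: [0.938, 0.347, -0.001, -0.005]
wrist_force: [-0.6, 0.7, 0.7]
finger_gap: 0.0881
grasp_force: 0.0
```

Call:
{"fn": "carry_out", "kwargs": {"fingers": [88,88,88,88,88,88], "translation": [[0,0,0],[0,0,0],[0,0,0],[0,0,0],[0,0,0],[0,0,0]], "spin": [-8,-16,-24,-27,-27,-27]}}

```text
time_s: 19.05
tool_pos: [0.4323, -0.4001, 0.2291]
tool_rot: [0.992, 0.124, 0.0, 0.0]
wrist_force: [-0.0, 0.2, -0.5]
finger_gap: 0.0881
grasp_force: 0.0
```

Run:
```python
from h import *
z=wc();print(r.read_state()['tool_rot']);snap('scene');snap('side')
P,C=pts();print(mug(P,[.432,-.401]))
W=cloud(z)[z['d']>0];print('wrist',mug(W,[.432,-.401]))
for n in('side','scene'): print([seat(load(n),np.array(h)) for h in ([.6225,.2825],[.628,.1565],[.6325,.0315])])
m=(np.hypot(P[:,0]-.563,P[:,1]+.23)<.1)&(P[:,2]>.03)&(P[:,2]<.25)&(C[:,0].astype(int)-C[:,2]>30)
Q=P[m];print(np.percentile(Q,[1,50,99],axis=0).round(3))
a=load('side')['p'][230:400,330:560];b=load('scene')['p'][270:440,190:390]
cv2.imwrite('pics/s9.png',np.vstack([np.hstack([cv2.resize(a,None,fx=1.7,fy=1.7),cv2.resize(b,None,fx=1.7,fy=1.7)]),cv2.resize(z['p'][:,:],(731,300))])[:,:,::-1])
```

```text
19.1 [ 0.4322 -0.4     0.2289] [-0.3 -0.1  0.5]
[9.92329722e-01 1.23618668e-01 1.95827292e-04 3.31963041e-04]
(array([ 0.43202724, -0.40128519]), np.float64(14.225847738605635), np.int64(172), np.float64(0.07040492210607555))
wrist (array([ 0.4319946 , -0.39901336]), np.float64(15.257951443471272), np.int64(854), np.float64(0.06782095119466908))
['few', (array([-0.2126, -0.0875,  0.0224]), 50, np.float64(0.022)), 'few']
[(array([-0.0004, -0.0138,  0.0201]), 437, np.float64(0.0201)), (array([-0.0011, -0.0061,  0.0204]), 510, np.float64(0.0205)), (array([-0.0004,  0.0013,  0.0206]), 613, np.float64(0.0206))]
[[ 0.537 -0.272  0.084]
 [ 0.579 -0.234  0.154]
 [ 0.651 -0.167  0.207]]
```

View pics/s9.png

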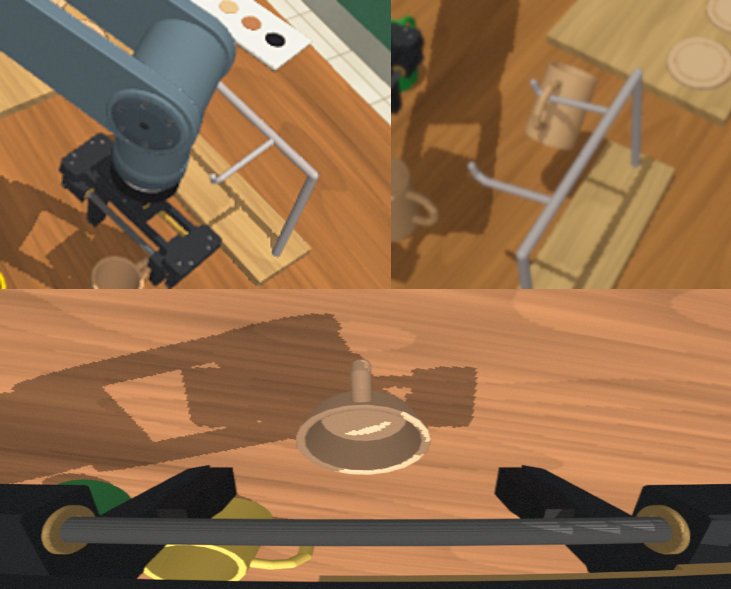

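Scene crop: the first mug hangs on its hook at (560,105). Wrist crop: the second bisque mug is centred between the open fingers at (362,437), with the yellow one (215,550) out of the way. Grip it.

Call:
{"fn": "carry_out", "kwargs": {"fingers": [88,88,88,88,60,60,60,60], "translation": [[0,-1,-50],[0,-1,-98],[0,-1,-113],[0,-1,-113],[0,-1,-113],[0,-1,-113],[0,-1,-113],[0,-1,-113]], "spin": [0,0,0,0,0,0,0,0], "squeeze": 25}}

```text
time_s: 20.0
tool_pos: [0.4329, -0.4015, 0.1174]
tool_rot: [0.992, 0.123, 0.001, 0.001]
wrist_force: [-0.8, 2.1, 6.8]
finger_gap: 0.0639
grasp_force: 25.0
```

Call:
{"fn": "carry_out", "kwargs": {"fingers": [60,60,60,60,60,60,60,60], "translation": [[0,0,20],[0,0,65],[0,0,110],[0,0,150],[0,0,152],[0,0,152],[0,0,152],[0,0,152]], "spin": [0,0,8,16,24,32,40,48]}}

```text
time_s: 20.8
tool_pos: [0.4321, -0.4008, 0.2679]
tool_rot: [0.855, 0.518, -0.0, 0.001]
wrist_force: [0.5, 0.3, -2.3]
finger_gap: 0.0644
grasp_force: 25.0
```

Call:
{"fn": "carry_out", "kwargs": {"fingers": [60,60,60,60,60,60,60,60], "translation": [[0,-10,0],[0,-27,0],[0,-27,0],[20,-27,0],[50,-27,0],[80,-27,0],[91.5,-27,0],[91.5,-27,0]], "spin": [8,16,24,32,34.8,34.8,34.8,34.8]}}

```text
time_s: 21.6
tool_pos: [0.5245, -0.4274, 0.2671]
tool_rot: [0.663, 0.749, -0.0, 0.0]
wrist_force: [-0.2, 0.0, -2.4]
finger_gap: 0.0638
grasp_force: 25.0
```

Run:
```python
from h import *
z=wc();s=r.read_state();print(s['tool_rot'],s['finger_gap'],s['grasp_force'])
snap('scene');snap('side');P,C=pts()
c=np.array(s['tool_pos'][:2]);m=(np.hypot(P[:,0]-c[0],P[:,1]-c[1])<.08)&(P[:,2]<.25)&(P[:,2]>.1)
Q=P[m];col=C[m].astype(int);br=(col[:,0]-col[:,2]>30);Q=Q[br]
print('mug z',np.percentile(Q[:,2],[1,50,99]))
d=Q[:,:2]-c;rr=np.hypot(*d.T);h=rr>.045;print('handle ang',np.degrees(np.arctan2(*d[h].mean(0)[::-1])),h.sum(),Q[h].mean(0),np.percentile(Q[h][:,2],[2,98]))
```

```text
21.65 [ 0.5235 -0.4276  0.267 ] [-0.6  0.7 -1.8]
[ 6.62779493e-01  7.48814490e-01 -2.17418598e-04 -3.94031867e-04] 0.06402783435625914 24.96748431120068
mug z [0.15110825 0.20023913 0.24129764]
handle ang 73.87049362123187 44 [ 0.52771719 -0.41294053  0.21203596] [0.18122546 0.24475068]
```

Call:
{"fn": "carry_out", "kwargs": {"fingers": [60,60,60,60,60,60,60,60], "translation": [[15,1.8,0],[30,3.5,0],[44,5,-1],[52,5.9,-6],[60,6.8,-11],[66.7,7.5,-15],[66.7,7.5,-20],[66.7,7.5,-26]], "spin": [0,0,0,0,0,0,0,0]}}

```text
time_s: 22.55
tool_pos: [0.5901, -0.4204, 0.2406]
tool_rot: [0.663, 0.748, -0.0, -0.0]
wrist_force: [0.3, -0.2, -2.5]
finger_gap: 0.0644
grasp_force: 25.0
```

Run:
```python
from h import *
z=wc();snap('scene');snap('side')
a=load('side')['p'][230:400,330:560];b=load('scene')['p'][270:440,190:390]
cv2.imwrite('pics/s10.png',np.hstack([cv2.resize(a,None,fx=1.8,fy=1.8),cv2.resize(b,None,fx=1.8,fy=1.8)])[:,:,::-1])
```

```text
22.6 [ 0.5896 -0.4201  0.2392] [-0.7 -0.  -3.3]
```

View pics/s10.png

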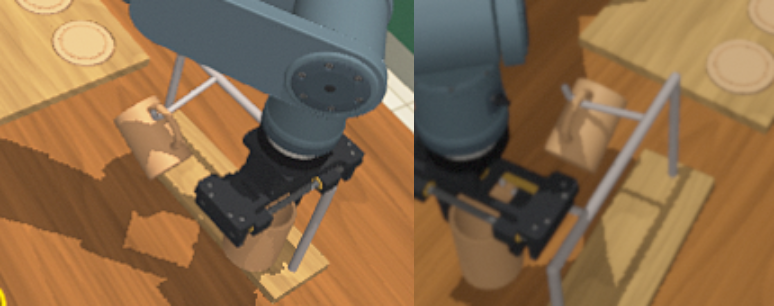

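The left crop shows mug 1 hanging at (150,130). Mug 2's handle is hidden behind the gripper, so I'll check the engagement by the contact height and the wrist depth as I lower.

Call:
{"fn": "carry_out", "kwargs": {"fingers": [60,60,60], "translation": [[0,0,-2],[0,0,-4],[0,0,-5]], "spin": [0,0,0]}}

```text
time_s: 23.0
tool_pos: [0.5902, -0.4205, 0.2363]
tool_rot: [0.663, 0.748, -0.0, 0.0]
wrist_force: [-0.8, 0.0, -0.7]
finger_gap: 0.064
grasp_force: 25.0
```

Call:
{"fn": "carry_out", "kwargs": {"fingers": [60,60,60,60], "translation": [[0,0,-2],[0,0,-4],[0,0,-5],[0,0,-5]], "spin": [0,0,0,0], "squeeze": 10}}

```text
time_s: 23.4
tool_pos: [0.5904, -0.4202, 0.2312]
tool_rot: [0.663, 0.749, 0.0, -0.0]
wrist_force: [-1.4, 1.6, -0.4]
finger_gap: 0.0641
grasp_force: 10.0
```

Run:
```python
from h import *
z=wc('w11.png');c=cloud(z);col=z['p'].astype(int)
m=(z['d']>0)&(np.hypot(c[...,0]-.5845,c[...,1]+.3739)<.03)&(c[...,2]>.13)&(c[...,2]<.22)
p=c[m];b=(col[m][:,0]-col[m][:,2])>30
print('brown',b.sum(),p[b].min(0),p[b].max(0)) if b.any() else print('no brown')
print('grey',(~b).sum(),p[~b].min(0),p[~b].max(0)) if (~b).any() else print('no grey')
```

```text
23.45 [ 0.5903 -0.4202  0.2312] [-0.1  0.6 -0.4]
brown 13625 [ 0.56318978 -0.40099269  0.13001086] [ 0.61199323 -0.35028477  0.20862722]
grey 3702 [ 0.56330747 -0.39355614  0.13682625] [ 0.61430395 -0.36489742  0.20325574]
```

Run:
```python
from h import *
z=load('wrist');c=cloud(z);col=z['p'].astype(int)
m=(z['d']>0)&(np.hypot(c[...,0]-.5845,c[...,1]+.3739)<.035)&(c[...,2]>.14)&(c[...,2]<.22)
br=(col[...,0]-col[...,2])>30
rc=np.array([.6638,-.2986]);R=np.array([[.9925,.1226],[-.1226,.9925]])
g=c[m&~br];b=c[m&br]
G=np.c_[(g[:,:2]-rc)@R.T,g[:,2]];B=np.c_[(b[:,:2]-rc)@R.T,b[:,2]]
for lo in range(-120,-54,6):
    s=(G[:,0]*1e3>=lo)&(G[:,0]*1e3<lo+6);t=(B[:,0]*1e3>=lo)&(B[:,0]*1e3<lo+6)
    print(lo,s.sum(),np.percentile(G[s],[5,50,95],axis=0)[:,1:].round(3).tolist() if s.sum()>5 else '',t.sum(),np.percentile(B[t],[2,50,98],axis=0)[:,1:].round(3).tolist() if t.sum()>5 else '')
```

```text
-120 0  3 
-114 36 [[-0.065, 0.198], [-0.063, 0.2], [-0.061, 0.201]] 982 [[-0.092, 0.143], [-0.088, 0.182], [-0.083, 0.206]]
-108 626 [[-0.066, 0.195], [-0.062, 0.201], [-0.059, 0.202]] 1596 [[-0.092, 0.143], [-0.084, 0.191], [-0.079, 0.207]]
-102 641 [[-0.066, 0.186], [-0.062, 0.191], [-0.06, 0.199]] 1639 [[-0.088, 0.145], [-0.082, 0.19], [-0.077, 0.207]]
-96 146 [[-0.066, 0.184], [-0.062, 0.186], [-0.06, 0.188]] 2765 [[-0.086, 0.168], [-0.07, 0.194], [-0.043, 0.207]]
-90 0  3343 [[-0.086, 0.169], [-0.066, 0.194], [-0.043, 0.207]]
-84 485 [[-0.066, 0.183], [-0.063, 0.185], [-0.06, 0.187]] 1592 [[-0.087, 0.145], [-0.082, 0.191], [-0.077, 0.207]]
-78 516 [[-0.067, 0.184], [-0.063, 0.187], [-0.06, 0.188]] 1614 [[-0.09, 0.143], [-0.084, 0.19], [-0.078, 0.207]]
-72 523 [[-0.066, 0.186], [-0.063, 0.188], [-0.06, 0.19]] 1400 [[-0.093, 0.143], [-0.087, 0.189], [-0.082, 0.206]]
-66 538 [[-0.066, 0.187], [-0.063, 0.19], [-0.06, 0.191]] 263 [[-0.092, 0.141], [-0.089, 0.169], [-0.059, 0.201]]
-60 555 [[-0.066, 0.189], [-0.063, 0.191], [-0.06, 0.193]] 3
```

The wrist depth confirms it. The rod (rack y ≈ -63 mm) runs past both sides of the handle, which spans -86 to -43 mm over it. I'll pivot it down as before and release.

Call:
{"fn": "carry_out", "kwargs": {"fingers": [60,60,60,60,60,60], "translation": [[0,0,-2],[0,0.3,-4],[0,0.6,-7],[0,1.2,-10],[0,2,-13],[0,2,-13]], "spin": [0,0,0,0,0,0], "squeeze": 8}}

```text
time_s: 24.05
tool_pos: [0.5904, -0.4181, 0.2176]
tool_rot: [0.663, 0.749, 0.0, -0.0]
wrist_force: [1.0, 2.2, -1.1]
finger_gap: 0.0639
grasp_force: 8.0
```

Call:
{"fn": "carry_out", "kwargs": {"fingers": [68,72,80,88,88,88,88,88], "translation": [[0,0,0],[0,0,0],[0,0,0],[0,0,0],[0,0,0],[0,0,0],[0,0,15],[0,0,50]], "spin": [0,0,0,0,0,0,0,0]}}

```text
time_s: 24.85
tool_pos: [0.5891, -0.4172, 0.2654]
tool_rot: [0.663, 0.748, 0.0, -0.004]
wrist_force: [0.1, -0.3, -0.2]
finger_gap: 0.0882
grasp_force: 0.0
```

Call:
{"fn": "carry_out", "kwargs": {"fingers": [88,88,88,88,88,88,88,88], "translation": [[0,0,45],[-40,0,80],[-85,0,100],[-130,0,100],[-180,10,100],[-230,20,100],[-230,60,100],[-230,60,100]], "spin": [0,0,0,0,0,0,0,0]}}

```text
time_s: 25.65
tool_pos: [0.359, -0.3558, 0.3698]
tool_rot: [0.664, 0.748, 0.0, 0.001]
wrist_force: [-0.1, 0.5, 0.7]
finger_gap: 0.0883
grasp_force: 0.0
```

Call:
{"fn": "carry_out", "kwargs": {"fingers": [88,88,88,88,88,88,88,88], "translation": [[0,50,0],[0,100,0],[0,150,0],[0,200,0],[0,250,0],[0,300,0],[0,350,0],[0,400,0]], "spin": [0,0,0,0,0,0,0,0]}}

```text
time_s: 26.45
tool_pos: [0.3604, 0.0435, 0.3699]
tool_rot: [0.663, 0.748, 0.001, 0.002]
wrist_force: [0.7, -0.4, -0.3]
finger_gap: 0.0876
grasp_force: 0.0
```

Run:
```python
from h import *
z=wc();snap('scene','final.png');snap('side')
for n in('side','scene'): print([seat(load(n),np.array(h)) for h in ([.6225,.2825],[.628,.1565],[.6325,.0315])])
a=load('side')['p'][150:430,250:560];b=load('scene')['p'][190:440,190:460]
cv2.imwrite('pics/fin.png',np.hstack([cv2.resize(a,(399,360)),cv2.resize(b,(389,360))])[:,:,::-1])
```

```text
26.5 [0.3595 0.0509 0.3698] [-1.8  2.3 -0.5]
[(array([-0.0129,  0.0031,  0.0209]), 328, np.float64(0.0207)), (array([-0.0006,  0.0041,  0.0211]), 393, np.float64(0.0209)), (array([-0.0156, -0.0037,  0.0209]), 449, np.float64(0.021))]
[(array([-0.0011, -0.0058,  0.0201]), 449, np.float64(0.0201)), (array([-0.0058, -0.0065,  0.0203]), 525, np.float64(0.0203)), (array([-0.0074, -0.002 ,  0.0206]), 614, np.float64(0.0206))]
```

View pics/fin.png

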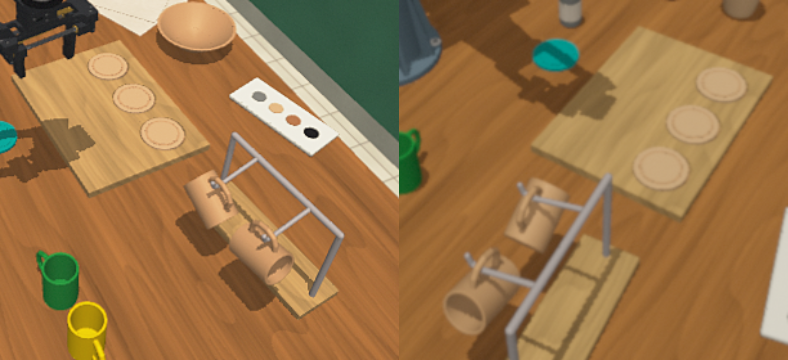

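The picture shows all three coasters in the recesses and both mugs hanging: left crop (210,195) and (262,250), right crop (537,215) and (480,290). I'll let them settle, check for motion, and hand in.

Call:
{"fn": "carry_out", "kwargs": {"fingers": [88,88,88,88,88,88,88,88], "translation": [[0,0,0],[0,0,0],[0,0,0],[0,0,0],[0,0,0],[0,0,0],[0,0,0],[0,0,0]], "spin": [0,0,0,0,0,0,0,0]}}

```text
time_s: 27.4
tool_pos: [0.3603, 0.0416, 0.3682]
tool_rot: [0.663, 0.748, -0.0, -0.0]
wrist_force: [0.2, 0.0, 0.1]
finger_gap: 0.088
grasp_force: 0.0
```

Call:
{"fn": "carry_out", "kwargs": {"fingers": [88,88,88,88,88,88,88,88], "translation": [[0,0,0],[0,0,0],[0,0,0],[0,0,0],[0,0,0],[0,0,0],[0,0,0],[0,0,0]], "spin": [0,0,0,0,0,0,0,0]}}

```text
time_s: 28.2
tool_pos: [0.3603, 0.0416, 0.3682]
tool_rot: [0.663, 0.748, 0.0, 0.0]
wrist_force: [-0.6, 0.8, 1.3]
finger_gap: 0.0883
grasp_force: 0.0
```

Run:
```python
from h import *
o=load('scene')['p'][260:460,200:400].astype(int)
def st(tag):
    P,C=pts()
    for y0,y1 in((-.29,-.15),(-.45,-.31)):
        m=(P[:,0]>.5)&(P[:,0]<.64)&(P[:,1]>y0)&(P[:,1]<y1)&(P[:,2]>.05)&(P[:,2]<.25)&(C[:,0].astype(int)-C[:,2]>30)
        print(tag,P[m].mean(0).round(4),P[m][:,2].min().round(3))
st('old');snap('scene');snap('side');st('new')
n=load('scene')['p'][260:460,200:400].astype(int);print('changed px',(abs(n-o).max(-1)>40).sum())
print([seat(load('scene'),np.array(h)) for h in ([.6225,.2825],[.628,.1565],[.6325,.0315])])
snap('scene');n2=load('scene')['p'][260:460,200:400].astype(int);print((abs(n-n2).max(-1)>40).sum())
```

```text
old [ 0.5692 -0.2473  0.1524] 0.081
old [ 0.5854 -0.3799  0.146 ] 0.098
new [ 0.5691 -0.2473  0.1522] 0.082
new [ 0.586  -0.381   0.1457] 0.099
changed px 81
[(array([-0.0129,  0.0001,  0.02  ]), 438, np.float64(0.02)), (array([-0.    , -0.0071,  0.0203]), 516, np.float64(0.0202)), (array([-0.0005,  0.0005,  0.0207]), 618, np.float64(0.0206))]
41
```

```bash
python3 -c "
from cell import r
print(r.sign_off())"
```

```text
the job is handed in; nothing more can be done
None
```

All three coasters lie flat in the recesses, one to each, and both mugs hang by their handles, one to a hook; I left the jug, bottles and look-alikes alone, and handed the job in at about 28 s.

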